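# Load the angled drilling jig

### The job

Get the sloping drilling jig ready for the next pair of holes: pull the spring plunger's knob out of its notch and slide the bush plate fully up the slope. Lay the thin plywood backing board on the jig's bed first and the pine block on top of it, both lengthwise between the rails and pushed right down against the two stop pins. Then slide the plate fully back down over them until the plunger drops into its notch, let go, and leave everything else on the bench where it is.

Things in the scene. Friction and masses are not known exactly. Their poses are not given: they have to be found in the camera images.
- bed: Sloping plywood bed of the drilling jig, which is screwed to the bench. Origin: on its upper face, midway between the rails, where pieces touch the stop pins; 50 mm above the bench. Axes: x up the slope (30 degrees above level, rising roughly to the robot's right), y across, roughly away from the robot, z square out of the bed. Bed x -35 to 160 mm. A piece that is home has its middle at x 17, y 0 (+-6) mm.
- stops (a point): Midway between the two steel stop pins, half way up them (bed x 0, y 0, z 16 mm). The pins are 12 mm in diameter, 31 mm high, at bed y +50 and -50 mm; their upslope sides are at bed x 0. Clear bed between them.
- notch (a point): Notch in the top of the rail nearer the robot (bed x 17, y -86, z 37 mm), 11 mm wide, for the 8 mm plunger pin. Two dark steel rails run along the bed's x, at y 76 to 106 mm on either side, 37 mm high, 152 mm clear between them. An aluminium keeper lip along each rail's outer edge has its top 51 mm above the bed and reaches to y +-111 mm.
- bush_plate (a joint): Slide of the aluminium bush plate along the bed's x, in m: 0 = shut over the nest (starts here, locked), 0.095 = fully open upslope. Friction of about 3 N holds it where it is left.
- plate_mid (a point): Centre of the bush plate's top face, 45 mm above the bed. The plate is 204 mm across, 54 mm along the slope, 8 mm thick, its underside 37 mm above the bed (3 mm over a loaded stack); shut it spans bed x -10 to 44 mm, open 85 to 139 mm. Two steel drill bushes 20 mm across stand on it at y +-35 mm, leaning with the world's vertical, up to 21 mm above its top.
- plunger (a joint): Spring plunger carried by the plate, in m along the bed's z: 0 = pin down in the near rail's notch (plate locked, 1.5 mm play), 0.006 or more = pin clear of it, 0.011 = fully out. The spring pulls it in with 4 N at 0, 9 N at 0.011. Let go away from the notch, the pin rides on the rail at 0.006 and the plate still slides; back at plate value 0 it drops in by itself.
- knob (a point): Middle of the plunger's black round knob, 25 mm in diameter (29 mm at its head), 27 mm high, axis along the bed's z, at the plate's end nearer the robot, over that rail. Pin down it is at bed y -86, z 74 mm; bed x is 17 mm plus the plate's slide. The knob's underside is 15 mm above the plate's top; under it is a steel neck 15 to 21 mm wide.
- board_mid (a point): Centre of the backing board: flat plywood strip 34 x 140 x 12 mm (x, y, z of its own axes), 40 g, lying flat on the bench. Lies home on the bed at bed z 6 mm.
- block_mid (a point): Centre of the pine block: plain pine strip 34 x 140 x 22 mm (x, y, z of its own axes), about 50 g, lying flat on the bench; same length and width as the board but thicker. Lies home on the board at bed z 23 mm.
- offcut_1: Bystander: pine offcut 62 x 95 x 45 mm; origin at the centre of its underside.
- offcut_2: Bystander: small pine offcut 45 x 60 x 30 mm; origin at the centre of its underside.
- sanding_block: Bystander: brown sanding block 60 x 112 x 34 mm; origin at the centre of its underside.

How it is judged:
On the way, in this order (a step that is already met when the one before it is completed fails the run):
1. the plunger pulled and the bush plate slid fully up the slope (value of joint bush_plate above 0.088 m), for 0.2 s.
2. the backing board lying flat on the bed, home against both stop pins, with the plate still open (value of joint bush_plate above 0.07 m and z of board_mid in the frame of bed between 0.003 and 0.009 m and x of board_mid in the frame of bed between 0.013 and 0.021 m and y of board_mid in the frame of bed between -0.009 and 0.009 m and angle between the y axis of board_mid and the y axis of bed, either way round below 0.0524 rad and angle between the z axis of board_mid and the z axis of bed, either way round below 0.0524 rad), for 0.2 s.
3. the pine block lying on the backing board, home against both stop pins (z of board_mid in the frame of bed between 0.003 and 0.009 m and x of board_mid in the frame of bed between 0.013 and 0.021 m and y of board_mid in the frame of bed between -0.009 and 0.009 m and angle between the y axis of each of board_mid, block_mid and the y axis of bed, either way round below 0.0524 rad and angle between the z axis of each of board_mid, block_mid and the z axis of bed, either way round below 0.0524 rad and z of block_mid in the frame of bed between 0.02 and 0.026 m and x of block_mid in the frame of bed between 0.013 and 0.021 m and y of block_mid in the frame of bed between -0.009 and 0.009 m), for 0.2 s.
At the end, for the whole second after the job is handed in: Backing board flat on the bed and pine block flat on it (each within 3 mm in height), both between the rails, within 4 mm of touching the stop pins and 3 degrees of square; bush plate shut to within 4 mm and the plunger down in its notch to within 2 mm; it stays so when released (all of step 3 and value of joint bush_plate below 0.004 m and value of joint plunger below 0.002 m).
It fails at once if one of the two other pine offcuts or the sanding block is shifted more than 30 mm (distance of any of offcut_1, offcut_2, sanding_block from where it was at the start of the episode above 0.03 m).
It also fails if it takes over 72 s, if anything falls off the work surface, if the arm or the gripper's body presses on something with over 40 N, if the wrist force passes 120 N, or if a joint passes its speed limit or range.

### The arm

A 7-joint arm with a two-finger parallel gripper is mounted at the origin on a cart in front of the work surface, level with it; the furniture and walls round the work are solid. World frame = base frame: x ahead of the robot, y to its left, z up, the work surface at z = 0. Lengths are in m, angles in rad, forces in N, time in s.
With the tool pointing down it reaches from about 0.35 to 0.9 m from the base axis. Payload 8.1 kg.
Tool frame: the origin (TCP) lies midway between the tips of the shut fingers; the grasp point (between the pads) lies 19 mm behind it; z points along the fingers, y is the line along which they close (so a half turn about z gives the same grasp; the last joint's range is limited). The gripper opens to 85 mm and grips with 20 to 120 N. Pads are 22 mm wide; open, the fingers measure 114 mm over their backs; the gripper's body (76 mm by 85 mm) begins 54 mm behind the grasp point. The pads swing forward as they close: fully open they stand 13 mm farther back than shut.
Start: joints at [1.165, 0.434, 0.025, 1.573, -0.012, 1.134, -0.075], TCP at [0.186, -0.597, 0.231] pointing down, gripper open.
Joint ranges: [-2.62, 2.62], [-0.44, 2.09], [-1.27, 1.32], [0.08, 2.57], [-1.32, 4.46], [0.12, 2], [-2.74, 2.74]. Speed limits (rad/s): [2.22, 2.22, 3.01, 3.01, 3.14, 3.14, 3.14].

### API

Orientations are given as a unit quaternion [x, y, z, w].
In Python, from plant import get_obs, eyes, workorder gives the robot as it stands.
- The arm moves only by the shell command python3 -m jog 'ROWS'. ROWS is JSON, a list of rows, each a list of 7 numbers: the shift along the tool's x, y, z in m, then the turn, a rotation vector about the tool's x, y, z in units of 6 degrees (1.0 is 6 degrees), then the closure, from 0 (fully open) to 1 (shut). A call has 1 to 10 rows; each row shifts and turns the commanded pose from where the row before left it, along the tool's axes as they then stand; what a row does not reach is not made up. A row lasts 1/10 s, in which the tool goes at most 50 mm and 8.59 degrees, less where a joint would pass 70% of its speed; a pose out of reach is approached as far as the arm can. A call is refused whole if a number of a shift passes 0.05 or a number of a turn 1, either way. A call with a gripper value outside its range is refused whole. The fingers move at their own pace and stop on an object; the grip force is fixed at half the most. Time passes only in rows, so rows that do not move let the fingers close. It gives the time, the measured TCP pose, the force, the opening and the grip force at its end, in the units of the state.
- get_obs(): the state, without advancing time (a new reading comes with each control period).
- eyes.read_camera(name): name is "scene" or "top"; returns a dict with "color" (400x640x3 uint8, red, green, blue), "intrinsics" (3x3 intrinsics, pixels), "world_to_cam" (4x4, takes a point from world to camera coordinates). Camera axes: x right, y up, looking along -z (the intrinsics and any distortion apply to the point x, -y, -z); pixel columns grow to the right and rows downward; lengths in m; the calibration is good to about 2 mm. A picture is of the moment at which its call begins. There is no depth.
- workorder.sign_off(): hands the job in; it is judged then, once.
Trained networks look in a picture, given as the dict that the camera call returned (one of the last four; its "shot" number tells which), for a name from the list of things; names that differ only in an ending like _2 or _b are one class to them, and where a whole thing is asked for, a point or a joint stands for the part that bears it (a point fixed in the world has none). Each returns a list of dicts, best first, with "p" (0 to 1); they miss things now and then, are a little off and sometimes report something else, mostly with a low value. They report only what shows in the picture. A call takes as long as a camera call.
- eyes.boxes_of(query, picture): "point" ([x, y, z] in m, in world coordinates, good to about 4 mm: the middle of the surface that is visible of it).
The state is a dict: "clock": time; "q": joint angles; "qvel": joint speeds; "tau": joint torques, N m; "tcp_pos": TCP position; "tool_rot": TCP orientation; "wrist_force": force on the tool from outside, world axes, zero at the start; "wrist_torque": the same for the moment, N m; "grip_width": finger opening in m; "grasp_force": force on a finger pad.
Only numpy, scipy, OpenCV 4.12 (cv2) and the standard library are available. Lean on these libraries where they do the work, as an engineer would, in place of code of your own. Each camera call takes 0.05 s, during which the arm holds its last target. There are 200 camera calls.

## Working session

There is one attempt and no reset: what is moved stays moved. The work goes in short steps, Python scripts to look and compute and a shell command to move; the robot and the scene stay as the last step left them, time stands still between calls to the robot, and variables do not carry over. Pictures are saved under pics/ and viewed, at most 10 in all, crops included, and the job is handed in when it is done.

```bash
mkdir -p pics; ls; python3 - <<'E'
from plant import get_obs, eyes, workorder
import cv2
o=get_obs(); print(o)
for n in("scene","top"):
    p=eyes.read_camera(n); cv2.imwrite(f"pics/{n}0.png",p["color"][:,:,::-1])
    print(n,p["intrinsics"],p["world_to_cam"].round(4).tolist())
    for q in ["bed","stops","notch","plate_mid","bush_plate","knob","board_mid","block_mid","offcut_1","sanding_block"]:
        try: print(q,[(([round(x,3) for x in d["point"]]),round(d["p"],2)) for d in eyes.boxes_of(q,p)[:3]])
        except Exception as e: print(q,e)
E
```

```text
pics
{'clock': 0.0, 'q': array([ 1.16543594,  0.43521049,  0.02497703,  1.57409048, -0.01159132,
        1.13401675, -0.07510052]), 'qvel': array([-8.42385523e-06, -1.66883670e-03,  1.14746980e-03, -6.42611601e-04,
        9.95660751e-04,  1.94259661e-03,  7.51195395e-04]), 'tau': array([ 2.87225748e-05, -6.70464849e+01,  1.02504574e+00, -3.16211343e+01,
        1.53430353e-02,  1.23413021e-02, -1.44193018e-05]), 'tcp_pos': array([ 0.18613675, -0.59610685,  0.23053635]), 'tool_rot': array([ 9.88568871e-01,  1.50767910e-01, -1.93978878e-04, -7.65914482e-04]), 'wrist_force': array([-0.1099129 ,  0.08924002,  0.2555478 ]), 'wrist_torque': array([0.00444201, 0.00636589, 0.02240078]), 'grasp_force': 0.0, 'grip_width': 0.08528999287605535}
scene [[503.83496011   0.         310.89911286]
 [  0.         503.83496011 207.12197585]
 [  0.           0.           1.        ]] [[-0.9028, -0.4297, -0.0178, 0.5065], [0.2733, -0.6052, 0.7477, -0.2036], [-0.3321, 0.6701, 0.6638, -1.3328], [0.0, 0.0, 0.0, 1.0]]
bed [([0.595, 0.049, 0.104], 0.73)]
stops [([0.599, 0.048, 0.103], 0.7)]
notch [([0.592, 0.
[... 457 characters left out ...]
65 ]
 [  0.           0.           1.        ]] [[-0.0286, -0.9996, 0.0011, 0.0565], [0.9975, -0.0284, 0.0642, -0.53], [-0.0641, 0.003, 0.9979, -1.5987], [0.0, 0.0, 0.0, 1.0]]
bed [([0.592, 0.016, 0.108], 0.86), ([0.513, 0.109, 0.137], 0.3)]
stops [([0.594, 0.022, 0.109], 0.67)]
notch [([0.512, 0.108, 0.135], 0.68), ([0.595, 0.021, 0.105], 0.67)]
plate_mid [([0.59, 0.086, 0.103], 0.78)]
bush_plate [([0.591, 0.083, 0.102], 0.6)]
knob [([0.513, 0.108, 0.133], 0.6)]
board_mid [([0.456, -0.33, 0.01], 0.59)]
block_mid [([0.436, 0.271, 0.021], 0.83)]
offcut_1 [([0.635, 0.287, 0.046], 0.96), ([0.464, 0.416, 0.027], 0.76), ([0.587, 0.085, 0.104], 0.56)]
sanding_block [([0.626, -0.292, 0.031], 0.59)]
```

View pics/top0.png

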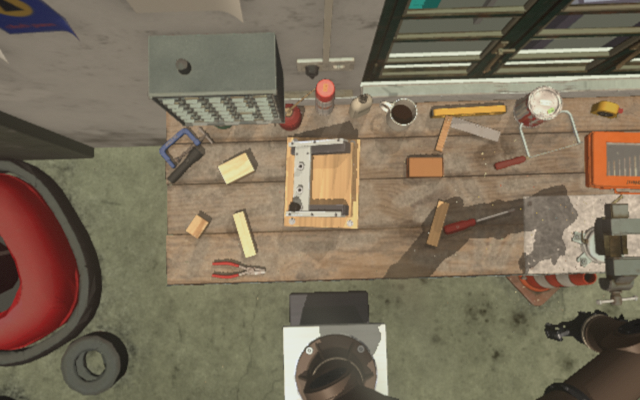

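View pics/scene0.png

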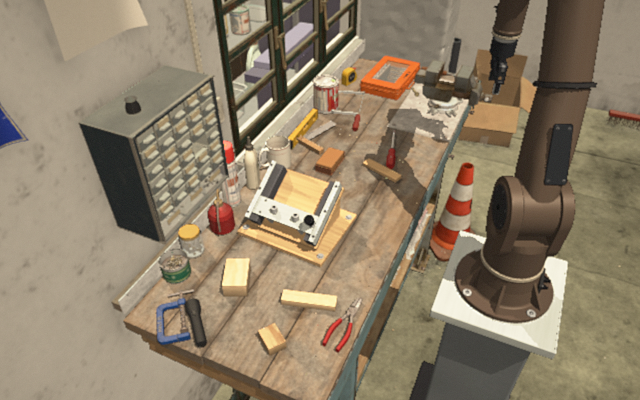

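The top view shows the jig at (322,182), its knob at (294,208), the backing board at (438,223) and the pine block at (245,233). Next I'll enlarge the jig, board and block.

```bash
cat > h.py <<'E'
import numpy as np, cv2
from plant import get_obs, eyes, workorder
from scipy.spatial.transform import Rotation as R
def proj(pic,P):
    c=(pic["world_to_cam"]@np.append(P,1))[:3]; v=np.array([c[0],-c[1],-c[2]]); u=pic["intrinsics"]@v
    return u[:2]/u[2]
def unproj(pic,uv,z):
    W=pic["world_to_cam"]; d=np.linalg.inv(pic["intrinsics"])@[*uv,1]; d=W[:3,:3].T@(d*[1,-1,-1]); o=-W[:3,:3].T@W[:3,3]
    return o+d*(z-o[2])/d[2]
def bedframe(x,y,yaw):  # yaw: rotation from nominal (bed x horizontally along -y)
    s,c=np.sin(np.pi/6),np.cos(np.pi/6); h=np.array([np.sin(yaw),-np.cos(yaw),0]); Y=np.array([np.cos(yaw),np.sin(yaw),0])
    X=np.array([h[0]*c,h[1]*c,s]); return np.c_[X,Y,np.cross(X,Y)],np.array([x,y,.05])
E
python3 - <<'E'
from h import *
a=cv2.imread("pics/top0.png"); s=cv2.imread("pics/scene0.png")
c1=cv2.resize(a[130:235,278:368],None,fx=5,fy=5,interpolation=cv2.INTER_CUBIC)
c2=cv2.resize(a[190:265,225:270],None,fx=4,fy=4,interpolation=cv2.INTER_CUBIC)
c3=cv2.resize(a[190:265,415:460],None,fx=4,fy=4,interpolation=cv2.INTER_CUBIC)
im=np.zeros((600,640,3),np.uint8); im[:525,:450]=c1; im[:300,455:635]=c2; im[300:600,455:635]=c3
cv2.imwrite("pics/c.png",im)
E
```

```text
(no output)
```

View pics/c.png

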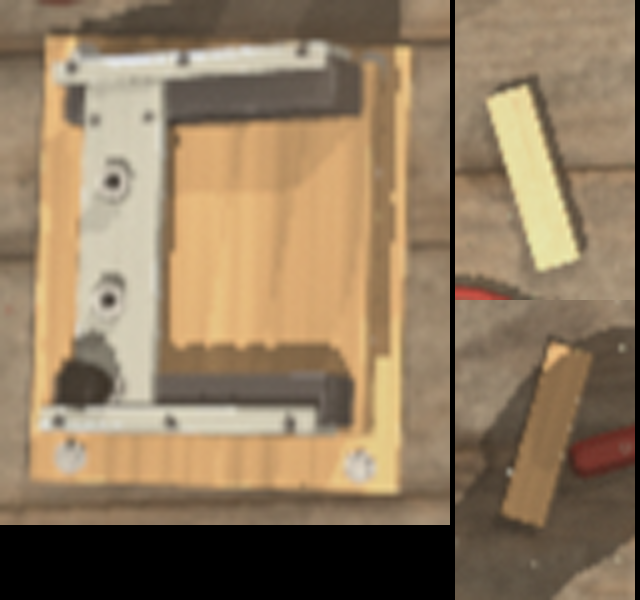

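The crop shows the plate edges, the bushes at (114,181) and (108,299), the knob at (84,383), and the corners of the board and block. I'll fit poses to these.

```bash
python3 - <<'E'
from h import *
from scipy.optimize import least_squares
p=eyes.read_camera("top"); sc=eyes.read_camera("scene")
f=lambda u,v:np.array([278+u/5,130+v/5])
def pts(th):
    B,o=bedframe(*th); w=lambda x,y,z,up=0:o+B@[x,y,z]+[0,0,up]
    return w
def res(th):
    w=pts(th); r=[]
    for uv,P in [((114,181),w(.017,.035,.045,.018)),((108,299),w(.017,-.035,.045,.018)),((84,383),w(.017,-.086,.0875))]:
        r+=list(proj(p,P)-f(*uv))
    def line(a,b,A,Bp):
        a,b=f(*a),f(*b); n=np.array([-(b-a)[1],(b-a)[0]]); n/=np.linalg.norm(n); return [(proj(p,A)-a)@n,(proj(p,Bp)-a)@n]
    r+=line((165,90),(155,400),w(.044,.09,.045),w(.044,-.09,.045))
    r+=line((42,433),(315,434),w(-.02,-.111,.051),w(.14,-.111,.051))
    r+=line((57,65),(320,43),w(-.02,.111,.051),w(.14,.111,.051))
    return r
s=least_squares(res,[.6,.09,0],loss='soft_l1'); print(s.x.round(4),np.round(res(s.x),2))
w=pts(s.x)
for n,P in [("knob",w(.017,-.086,.074)),("stop+",w(0,.05,.016)),("home",w(.017,0,.006)),("plate",w(.017,0,.045))]: print(n,P.round(4))
def rect(uv,z):
    c=np.array([unproj(p,q,z) for q in uv]); d=((c[2]+c[3])-(c[0]+c[1]))/2
    print(c.mean(0).round(4),"len",np.linalg.norm(d),"wid",np.linalg.norm(c[1]-c[0]),"axis deg",np.degrees(np.arctan2(d[1],d[0]))%180)
rect([(225+(u-455)/4,190+v/4) for u,v in[(487,98),(525,84),(580,258),(543,271)]],.022)
rect([(415+(u-455)/4,190+(v-300)/4) for u,v in[(550,340),(591,352),(543,527),(502,515)]],.012)
im=sc["color"][:,:,::-1].copy(); im=cv2.resize(im[140:280,230:370],None,fx=4,fy=4,interpolation=cv2.INTER_CUBIC)
def L(a,b,col):
    q=[tuple(int(t) for t in (proj(sc,P)-[230,140])*4) for P in(a,b)]; cv2.line(im,*q,col,1)
for x in(-.01,.044): L(w(x,-.102,.045),w(x,.102,.045),(0,0,255))
for y in(-.111,.111): L(w(-.02,y,.051),w(.16,y,.051),(255,0,0))
L(w(.017,-.086,.06),w(.017,-.086,.0875),(0,255,0))
for y in(-.05,.05): L(w(-.006,y,0),w(-.006,y,.031),(0,255,255))
for x in(-.035,.16): L(w(x,-.076,0),w(x,.076,0),(255,0,255))
cv2.imwrite("pics/ov.png",im)
E
```

```text
[ 0.5953  0.0762 -0.0543] [ 1.14  0.27  1.68  0.46 -1.57  0.54  0.56  0.22 -0.28 -0.22 -0.45 -0.26]
knob [0.5106 0.1031 0.1226]
stop+ [0.6456 0.0815 0.0639]
home [0.5947 0.0645 0.0637]
plate [0.5957 0.084  0.0975]
[0.4374 0.2665 0.022 ] len 0.14063536434945478 wid 0.031221340614945404 axis deg 16.592841676289964
[ 0.4546 -0.3334  0.012 ] len 0.14158291773467033 wid 0.03318079211316221 axis deg 162.2191808254548
```

View pics/ov.png

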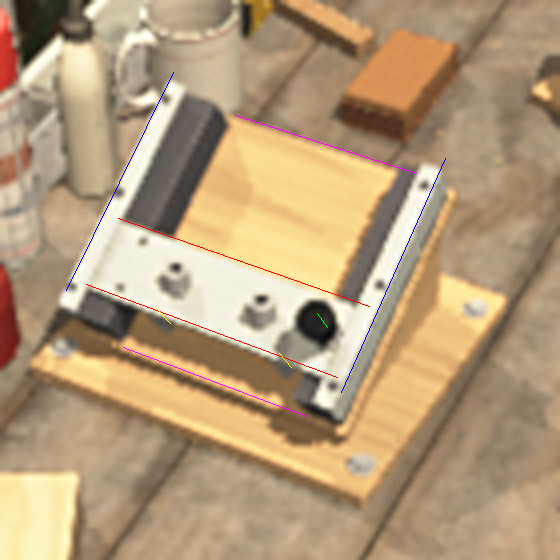

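The overlay matches: red plate edges, blue lips and the green knob axis near (318,315) all sit on the jig. Next is a calculator that turns a target pose into rows.

```bash
cat >> h.py <<'E'
B,O=bedframe(.596,.0765,-.0543)
def W(x,y,z): return O+B@np.array([x,y,z])
DOWN=lambda a:np.c_[[-np.sin(np.radians(a)),np.cos(np.radians(a)),0],[np.cos(np.radians(a)),np.sin(np.radians(a)),0],[0,0,-1]]@np.diag([1,1,1])
BEDG=np.c_[-B[:,1],-B[:,0],-B[:,2]]   # fingers close along bed x, tool square to bed
from scipy.linalg import logm
def cur():
    o=get_obs(); T=np.eye(4); T[:3,:3]=R.from_quat(o["tool_rot"]).as_matrix(); T[:3,3]=o["tcp_pos"]; return T
def row(T0,p,Rm,n):
    """equal rows of a screw motion from T0 to (p,Rm)"""
    T=np.eye(4); T[:3,:3]=Rm; T[:3,3]=p
    D=np.linalg.inv(T0)@T; w=R.from_matrix(D[:3,:3]).as_rotvec()/n
    # shift along tool axes at the row's start; find equal shift t with sum R(w)^k t = D
    S=sum(R.from_rotvec(w*k).as_matrix() for k in range(n)); t=np.linalg.solve(S,D[:3,3])
    print(n,"x",[*t.round(4).tolist(),*(np.degrees(w)/6).round(3).tolist()],"maxrot",np.degrees(np.linalg.norm(w)).round(1)); return T
E
python3 - <<'E'
from h import *
k=W(.017,-.086,.077)-[0,0,.019]; print(k, np.linalg.det(DOWN(-3.1)))
T=cur(); row(T,[.51,.10,.235],DOWN(-3.1),20)
T2=row(T,[k[0],k[1],.23],DOWN(-3.1),20)
row(T2,k,DOWN(-3.1),5)
E
```

```text
[0.51141724 0.10491003 0.10618396] 1.0
20 x [0.0395, -0.0104, -0.0002, -0.0, 0.0, -0.58] maxrot 3.5
20 x [0.0398, -0.0105, 0.0001, -0.0, 0.0, -0.58] maxrot 3.5
5 x [-0.0, 0.0, 0.0248, 0.0, 0.0, -0.0] maxrot 0.0
```

```bash
python3 -m jog '[[0.0398,-0.0105,0,0,0,-0.58,0],[0.0398,-0.0105,0,0,0,-0.58,0],[0.0398,-0.0105,0,0,0,-0.58,0],[0.0398,-0.0105,0,0,0,-0.58,0],[0.0398,-0.0105,0,0,0,-0.58,0],[0.0398,-0.0105,0,0,0,-0.58,0],[0.0398,-0.0105,0,0,0,-0.58,0],[0.0398,-0.0105,0,0,0,-0.58,0],[0.0398,-0.0105,0,0,0,-0.58,0],[0.0398,-0.0105,0,0,0,-0.58,0]]' && python3 -m jog '[[0.0398,-0.0105,0,0,0,-0.58,0],[0.0398,-0.0105,0,0,0,-0.58,0],[0.0398,-0.0105,0,0,0,-0.58,0],[0.0398,-0.0105,0,0,0,-0.58,0],[0.0398,-0.0105,0,0,0,-0.58,0],[0.0398,-0.0105,0,0,0,-0.58,0],[0.0398,-0.0105,0,0,0,-0.58,0],[0.0398,-0.0105,0,0,0,-0.58,0],[0.0398,-0.0105,0,0,0,-0.58,0],[0.0398,-0.0105,0,0,0,-0.58,0]]'
python3 - <<'E'
from h import *
k=W(.017,-.086,.077)-[0,0,.019]
T=cur(); print(T[:3,3],get_obs()["clock"]); row(T,k,DOWN(-3.1),5)
E
```

```text
clock: 2.2
tcp_pos: [0.4597, -0.295, 0.2315]
tool_rot: [0.898, 0.441, 0.0, 0.0]
wrist_force: [1.1, 0.3, 0.5]
grip_width: 0.0851
grasp_force: 0.0
clock: 3.2
tcp_pos: [0.5111, 0.1072, 0.2315]
tool_rot: [0.725, 0.689, 0.0, 0.0]
wrist_force: [-0.6, 0.1, 0.3]
grip_width: 0.0852
grasp_force: 0.0
[0.51105871 0.10722473 0.23150266] 3.2
5 x [-0.0005, 0.0001, 0.0251, 0.001, -0.0, 0.006] maxrot 0.0
```

```bash
python3 -m jog '[[-0.001,0,0.025,0,0,0,0],[-0.001,0,0.025,0,0,0,0],[0,0,0.025,0,0,0,0],[0,0,0.025,0,0,0,0],[0,0,0.025,0,0,0,0],[0,0,0,0,0,0,0]]'; python3 - <<'E'
from h import *
c=[]
for n in("scene","top"):
    p=eyes.read_camera(n); im=p["color"][:,:,::-1]; u=proj(p,W(.017,-.086,.08)).astype(int); print(u)
    c.append(cv2.resize(im[u[1]-40:u[1]+40,u[0]-40:u[0]+40],None,fx=5,fy=5,interpolation=cv2.INTER_CUBIC))
cv2.imwrite("pics/k.png",np.hstack(c))
E
```

```text
clock: 3.8
tcp_pos: [0.509, 0.1028, 0.1037]
tool_rot: [0.726, 0.688, -0.002, -0.001]
wrist_force: [-0.4, 0.5, 0.1]
grip_width: 0.0856
grasp_force: 0.0
[309 219]
[294 207]
```

View pics/k.png

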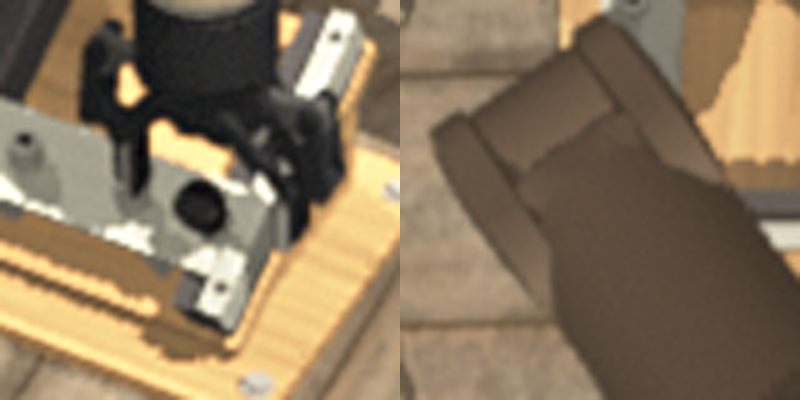

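The fingers straddle the knob, with tips near (135,190) and (285,240) and the knob at (200,205) in the left crop, so I'll close.

```bash
python3 -m jog '[[0,0.001,-0.001,0,0,0,0.5],[0,0,0,0,0,0,0.6],[0,0,0,0,0,0,0.8],[0,0,0,0,0,0,1],[0,0,0,0,0,0,1],[0,0,0,0,0,0,1],[0,0,0,0,0,0,1],[0,0,0,0,0,0,1]]'; python3 - <<'E'
from h import *
T=cur(); print(T[:3,3]); print("bed z in tool", T[:3,:3].T@B[:,2]*.01,"bed x", T[:3,:3].T@B[:,0]*.01, "grasp pt in bed", B.T@(T[:3,3]-.019*T[:3,2]-O))
E
```

```text
clock: 4.7
tcp_pos: [0.5129, 0.1037, 0.1082]
tool_rot: [0.726, 0.688, 0.001, 0.001]
wrist_force: [0.6, -1.2, 6.6]
grip_width: 0.0262
grasp_force: 58.5
[0.51285147 0.10369204 0.10816128]
bed z in tool [ 5.00281093e-03  2.02210741e-05 -8.65860692e-03] bed x [-8.65862765e-03  3.51267573e-06 -5.00281470e-03] grasp pt in bed [ 0.01897985 -0.08453839  0.07814011]
```

```bash
python3 -m jog '[[0.001,0,-0.0017,0,0,0,1],[0.001,0,-0.0017,0,0,0,1],[0.001,0,-0.0017,0,0,0,1],[0.001,0,-0.0017,0,0,0,1],[0.0005,0,-0.0009,0,0,0,1],[0,0,0,0,0,0,1]]'; python3 - <<'E'
from h import *
T=cur(); print("grasp pt in bed", B.T@(T[:3,3]-.019*T[:3,2]-O), "F bed",B.T@get_obs()["wrist_force"])
E
```

```text
clock: 5.3
tcp_pos: [0.5129, 0.1072, 0.1148]
tool_rot: [0.726, 0.688, 0.0, 0.001]
wrist_force: [6.2, -3.3, -7.2]
grip_width: 0.0262
grasp_force: 59.3
grasp pt in bed [ 0.01923774 -0.08468379  0.08563165] F bed [-1.04487596  6.39319117 -7.68327288]
```

```bash
python3 -m jog '[[-0.0043,0,-0.0025,0,0,0,1],[-0.0087,0,-0.005,0,0,0,1],[-0.0087,0,-0.005,0,0,0,1],[-0.0087,0,-0.005,0,0,0,1],[-0.0087,0,-0.005,0,0,0,1],[-0.0087,0,-0.005,0,0,0,1],[-0.0087,0,-0.005,0,0,0,1],[-0.0087,0,-0.005,0,0,0,1],[-0.0087,0,-0.005,0,0,0,1],[-0.0087,0,-0.005,0,0,0,1]]'; python3 - <<'E'
from h import *
T=cur(); print("grasp pt in bed", B.T@(T[:3,3]-.019*T[:3,2]-O), "F bed",B.T@get_obs()["wrist_force"])
E
```

```text
clock: 6.3
tcp_pos: [0.5077, 0.0255, 0.1623]
tool_rot: [0.726, 0.688, 0.0, -0.0]
wrist_force: [4.7, 0.8, -10.1]
grip_width: 0.0262
grasp_force: 59.6
grasp pt in bed [ 0.11390886 -0.0853484   0.08580007] F bed [-5.96135411  4.64739098 -8.25251439]
```

```bash
python3 -m jog '[[-0.0017,0,-0.001,0,0,0,1],[0,0,0,0,0,0,1],[0,0,0,0,0,0,1],[0,0,0,0,0,0,1]]'; python3 - <<'E'
from h import *
T=cur(); print("grasp pt in bed", B.T@(T[:3,3]-.019*T[:3,2]-O), "F bed",B.T@get_obs()["wrist_force"])
E
```

```text
clock: 6.7
tcp_pos: [0.5077, 0.0251, 0.1631]
tool_rot: [0.725, 0.688, 0.001, -0.001]
wrist_force: [5.5, 5.1, -11.7]
grip_width: 0.0263
grasp_force: 60.6
grasp pt in bed [ 0.11469344 -0.08539627  0.08637373] F bed [-10.52128729   5.24907615  -7.4170957 ]
```

```bash
python3 -m jog '[[0.0005,0,0.001,0,0,0,0.5],[0,0,0,0,0,0,0],[0,0,0,0,0,0,0],[0,0,-0.01,0,0,0,0],[0,0,-0.03,0,0,0,0],[0,0,-0.04,0,0,0,0]]'; python3 - <<'E'
from h import *
p=eyes.read_camera("scene"); u=proj(p,W(.112,-.086,.08)); print([ (np.round(B.T@(np.array(d["point"])-O),3),d["p"]) for d in eyes.boxes_of("bush_plate",p)[:2]])
T=cur(); T1=row(T,[.455,-.332,.16],DOWN(72.2),14); row(T1,[.455,-.332,.001],DOWN(72.2),6)
E
```

```text
clock: 7.3
tcp_pos: [0.5065, 0.0242, 0.2429]
tool_rot: [0.726, 0.688, -0.001, -0.001]
wrist_force: [0.9, 0.2, -0.0]
grip_width: 0.0854
grasp_force: 0.0
[(array([ 0.104, -0.005,  0.053]), 0.6)]
14 x [-0.021, -0.0181, 0.0062, 0.005, 0.003, -0.896] maxrot 5.4
6 x [0.0, 0.0, 0.0265, 0.0, 0.0, 0.0] maxrot 0.0
```

```bash
python3 -m jog '[[-0.021,-0.018,0.003,0,0,-0.896,0],[-0.021,-0.018,0.003,0,0,-0.896,0],[-0.021,-0.018,0.006,0,0,-0.896,0],[-0.021,-0.018,0.006,0,0,-0.896,0],[-0.021,-0.018,0.006,0,0,-0.896,0],[-0.021,-0.018,0.006,0,0,-0.896,0],[-0.021,-0.018,0.006,0,0,-0.896,0]]' >/dev/null&& python3 -m jog '[[-0.021,-0.018,0.007,0,0,-0.896,0],[-0.021,-0.018,0.007,0,0,-0.896,0],[-0.021,-0.018,0.007,0,0,-0.896,0],[-0.021,-0.018,0.007,0,0,-0.896,0],[-0.021,-0.018,0.007,0,0,-0.896,0],[-0.021,-0.018,0.007,0,0,-0.896,0],[-0.021,-0.018,0.007,0,0,-0.896,0],[0,0,0,0,0,0,0]]'; python3 - <<'E'
from h import *
T=cur(); row(T,[.455,-.332,.001],DOWN(72.2),6)
p=eyes.read_camera("scene"); im=p["color"][:,:,::-1].copy(); u=proj(p,[.455,-.332,.012]).astype(int); print(u)
a=np.radians(162.2); d=np.array([np.cos(a),np.sin(a),0])*.07; e=np.array([-np.sin(a),np.cos(a),0])*.017; c=np.array([.455,-.332,.012])
x0,y0=max(u[0]-70,0),max(u[1]-60,0)
im=cv2.resize(im[y0:y0+120,x0:x0+140],None,fx=5,fy=5,interpolation=cv2.INTER_CUBIC)
q=np.array([(proj(p,c+s*d+t*e)-[x0,y0])*5 for s,t in((1,1),(1,-1),(-1,-1),(-1,1))]).astype(np.int32)
cv2.polylines(im,[q],True,(0,0,255)); cv2.imwrite("pics/b.png",im)
E
```

```text
clock: 8.9
tcp_pos: [0.4532, -0.3352, 0.1566]
tool_rot: [0.155, 0.988, -0.0, -0.0]
wrist_force: [-0.4, 0.9, 0.2]
grip_width: 0.0854
grasp_force: 0.0
6 x [-0.0001, 0.0006, 0.0259, -0.001, -0.0, -0.002] maxrot 0.0
[381 168]
```

View pics/b.png

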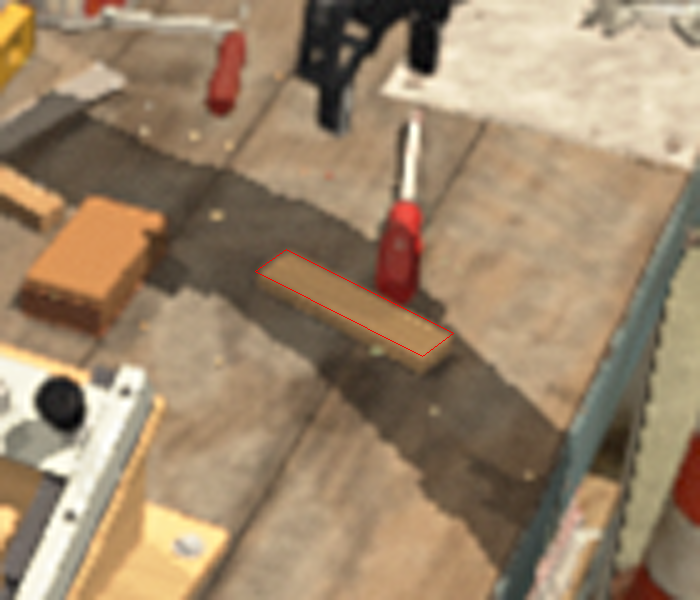

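The overlay (crop centre (355,303)) matches the board. A screwdriver handle at (400,285) lies beside its near half, so I'll grip 28 mm toward the far end with part-closed fingers.

```bash
python3 - <<'E'
from h import *
T=cur(); T1=row(T,[.4817,-.3406,.06],DOWN(72.2),5); row(T1,[.4817,-.3406,.001],DOWN(72.2),4)
E
```

```text
5 x [-0.006, 0.0003, 0.0194, 0.001, -0.001, -0.005] maxrot 0.0
4 x [0.0, 0.0, 0.0148, 0.0, 0.0, 0.0] maxrot 0.0
```

```bash
python3 -m jog '[[-0.006,0.0003,0.019,0,0,0,0.42],[-0.006,0.0003,0.019,0,0,0,0.42],[-0.006,0.0003,0.02,0,0,0,0.42],[-0.006,0.0003,0.02,0,0,0,0.42],[-0.006,0.0003,0.019,0,0,0,0.42],[0,0,0.015,0,0,0,0.42],[0,0,0.015,0,0,0,0.42],[0,0,0.015,0,0,0,0.42],[0,0,0.008,0,0,0,0.42],[0,0,0,0,0,0,0.42]]'
```

```text
clock: 9.95
tcp_pos: [0.4814, -0.3389, 0.0064]
tool_rot: [0.155, 0.988, 0.0, -0.001]
wrist_force: [-0.2, -0.4, 0.1]
grip_width: 0.0495
grasp_force: 0.0
```

```bash
python3 -m jog '[[0,-0.001,0.003,0,0,0,0.42],[0,0,0.0025,0,0,0,0.42],[0,0,0,0,0,0,0.42],[0,0,0,0,0,0,0.8],[0,0,0,0,0,0,1],[0,0,0,0,0,0,1],[0,0,0,0,0,0,1]]'
```

```text
clock: 10.65
tcp_pos: [0.4823, -0.3404, 0.0027]
tool_rot: [0.155, 0.988, -0.0, 0.0]
wrist_force: [-1.1, 1.3, 6.6]
grip_width: 0.0326
grasp_force: 60.1
```

```bash
python3 -m jog '[[0,0,-0.01,0,0,0,1],[0,0,-0.03,0,0,0,1],[0,0,-0.045,0,0,0,1],[0,0,-0.045,0,0,0,1],[0,0,-0.045,0,0,0,1],[0,0,-0.045,0,0,0,1],[0,0,-0.04,0,0,0,1],[0,0,0,0,0,0,1]]'; python3 - <<'E'
from h import *
T=cur(); T1=row(T,W(.022,.0276,.2),BEDG,12); print(T1[:3,3]); row(T1,W(.022,.0276,.05),BEDG,5)
E
```

```text
clock: 11.45
tcp_pos: [0.4846, -0.3409, 0.2688]
tool_rot: [0.154, 0.988, -0.002, 0.005]
wrist_force: [0.0, -0.5, -0.9]
grip_width: 0.0321
grasp_force: 59.7
12 x [-0.0037, 0.043, -0.0075, 0.411, -0.046, -0.201] maxrot 2.8
[0.62795261 0.15583019 0.23420508]
5 x [-0.0, 0.0, 0.03, 0.0, -0.0, 0.0] maxrot 0.0
```

```bash
python3 -m jog '[[-0.0037,0.043,-0.0075,0.411,-0.046,-0.201,1],[-0.0037,0.043,-0.0075,0.411,-0.046,-0.201,1],[-0.0037,0.043,-0.0075,0.411,-0.046,-0.201,1],[-0.0037,0.043,-0.0075,0.411,-0.046,-0.201,1],[-0.0037,0.043,-0.0075,0.411,-0.046,-0.201,1],[-0.0037,0.043,-0.0075,0.411,-0.046,-0.201,1],[-0.0037,0.043,-0.0075,0.411,-0.046,-0.201,1],[-0.0037,0.043,-0.0075,0.411,-0.046,-0.201,1]]' && python3 -m jog '[[-0.0037,0.043,-0.0075,0.411,-0.046,-0.201,1],[-0.0037,0.043,-0.0075,0.411,-0.046,-0.201,1],[-0.0037,0.043,-0.0075,0.411,-0.046,-0.201,1],[-0.0037,0.043,-0.0075,0.411,-0.046,-0.201,1],[0,0,0,0,0,0,1],[0,0,0,0,0,0,1]]';  python3 - <<'E'
from h import *
T=cur(); print(get_obs()["q"].round(2)); row(T,W(.022,.0276,.2),BEDG,1); T1=row(T,W(.022,.0276,.05),BEDG,5); row(T1,W(.022,.0276,.006),BEDG,4)
p=eyes.read_camera("scene"); im=p["color"][:,:,::-1][60:270,200:400]
cv2.imwrite("pics/h.png",cv2.resize(im,None,fx=2.8,fy=2.8,interpolation=cv2.INTER_CUBIC))
E
```

```text
clock: 12.25
tcp_pos: [0.5919, -0.0081, 0.2699]
tool_rot: [0.069, 0.982, -0.173, -0.007]
wrist_force: [0.8, -0.7, -0.5]
grip_width: 0.0322
grasp_force: 59.7
clock: 12.85
tcp_pos: [0.6238, 0.1592, 0.2271]
tool_rot: [0.023, 0.966, -0.256, -0.012]
wrist_force: [-0.1, -1.9, -0.2]
grip_width: 0.0322
grasp_force: 59.8
[-0.24  0.71 -0.59  1.33  0.7   1.65  0.63]
1 x [-0.0042, -0.0063, -0.0047, 0.047, -0.079, 0.085] maxrot 0.7
5 x [-0.001, -0.0013, 0.0291, 0.009, -0.016, 0.017] maxrot 0.1
4 x [0.0, 0.0, 0.011, 0.0, -0.0, 0.0] maxrot 0.0
```

View pics/h.png

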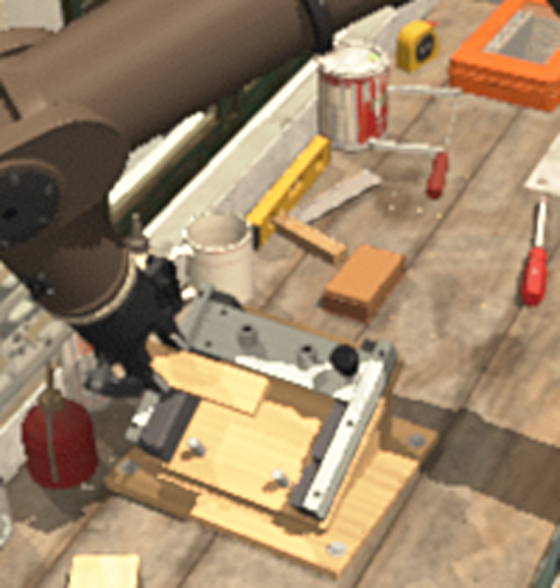

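The board is held parallel to the bed at (220,380), and the pins are visible at (195,447) and (280,478). I'll check the bed pose against them.

```bash
python3 -m jog '[[-0.001,-0.0013,0.029,0,-0.016,0.017,1],[-0.001,-0.0013,0.029,0.009,-0.016,0.017,1],[-0.001,-0.0013,0.029,0.009,-0.016,0.017,1],[-0.001,-0.0013,0.029,0.009,-0.016,0.017,1],[-0.001,-0.0013,0.029,0.009,-0.016,0.017,1],[0,0,0,0,0,0,1]]'; python3 - <<'E'
from h import *
T=cur();  row(T,W(.022,.0276,.006),BEDG,4); print("bed",B.T@(T[:3,3]-O))
p=eyes.read_camera("scene"); 
for y in(.05,-.05): print([(proj(p,W(-.006,y,z))-[200,60])*2.8 for z in(.031,.0)])
im=p["color"][:,:,::-1][150:250,230:350]
im=cv2.resize(im,None,fx=5,fy=5,interpolation=cv2.INTER_CUBIC)
for y in(.05,-.05): 
  q=[tuple(((proj(p,W(-.006,y,z))-[230,150])*5).astype(int).tolist()) for z in(0,.031)]; cv2.line(im,*q,(0,0,255),1)
cv2.imwrite("pics/h2.png",im)
E
```

```text
clock: 13.5
tcp_pos: [0.6237, 0.0731, 0.1042]
tool_rot: [0.031, 0.965, -0.26, -0.008]
wrist_force: [0.0, -0.4, -0.8]
grip_width: 0.0319
grasp_force: 59.8
4 x [0.0, 0.0017, 0.01, -0.008, -0.012, -0.02] maxrot 0.1
bed [0.02872652 0.02785559 0.04604573]
[array([193.06846034, 440.16005748]), array([202.91503032, 450.16465912])]
[array([278.55234314, 471.74328682]), array([286.98020672, 481.38796217])]
```

View pics/h2.png

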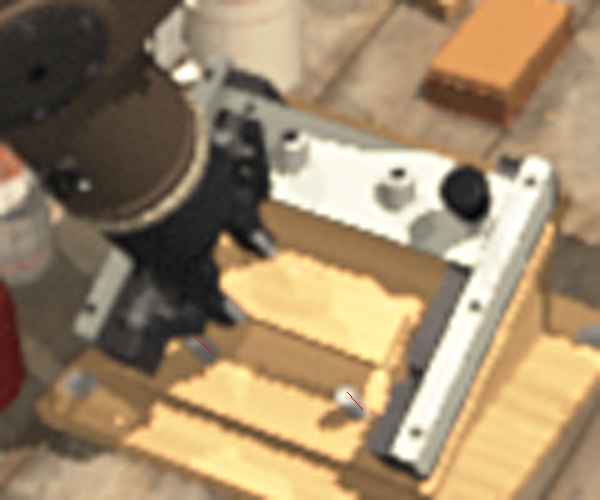

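The predicted pins match the image at (345,400) and (200,347). Lowering onto the bed.

```bash
python3 -m jog '[[0,0.001,0.01,0,-0.01,-0.02,1],[0,0.002,0.01,-0.01,-0.01,-0.02,1],[0,0.002,0.01,-0.01,-0.01,-0.02,1],[0,0,0.006,0,-0.01,-0.02,1],[0,0,0.003,0,0,0,1],[0,0,0,0,0,0,1]]'; python3 - <<'E'
from h import *
T=cur();  row(T,W(.022,.0276,.002),BEDG,4); print("bed",B.T@(T[:3,3]-O),"F",B.T@get_obs()["wrist_force"])
E
```

```text
clock: 14.15
tcp_pos: [0.6239, 0.064, 0.0693]
tool_rot: [0.024, 0.966, -0.257, -0.005]
wrist_force: [0.6, -0.4, -0.2]
grip_width: 0.0325
grasp_force: 59.8
4 x [0.0002, -0.0007, 0.0023, 0.008, 0.01, 0.009] maxrot 0.1
bed [0.01914479 0.02856584 0.01127253] F [ 0.16411403  0.63393286 -0.3511118 ]
```

```bash
python3 -m jog '[[0,-0.002,0.003,0,0.01,0.01,1],[0,0,0.003,0,0.01,0.01,1],[0,0,0.002,0,0,0,1],[0,0,0,0,0,0,1]]'; python3 - <<'E'
from h import *
T=cur();  row(T,W(.022,.0276,.002),BEDG,4); print("bed",B.T@(T[:3,3]-O),"F",B.T@get_obs()["wrist_force"])
E
```

```text
clock: 14.55
tcp_pos: [0.6239, 0.0586, 0.0639]
tool_rot: [0.025, 0.966, -0.257, -0.006]
wrist_force: [0.4, 0.7, -0.5]
grip_width: 0.0321
grasp_force: 59.9
4 x [0.0003, -0.0002, 0.0005, 0.009, 0.007, 0.003] maxrot 0.1
bed [0.02110351 0.02886587 0.00387369] F [-0.89592968  0.3779511  -0.09473107]
```

```bash
python3 -m jog '[[0,0,0.001,0,0,0,1],[0,0,0.001,0,0,0,1],[0,0,0.0005,0,0,0,1],[0,0.001,0,0,0,0,1],[0,0.0015,0,0,0,0,1],[0,0.0015,0,0,0,0,1],[0,0.001,0,0,0,0,1],[0,0,0,0,0,0,1]]'; python3 - <<'E'
from h import *
T=cur();  row(T,W(.017,.0276,.002),BEDG,1); print("bed",B.T@(T[:3,3]-O),"F",B.T@get_obs()["wrist_force"])
E
```

```text
clock: 15.35
tcp_pos: [0.6251, 0.062, 0.0616]
tool_rot: [0.025, 0.966, -0.257, -0.004]
wrist_force: [-1.0, 1.9, 18.5]
grip_width: 0.0324
grasp_force: 61.6
1 x [0.0023, -0.0001, 0.0016, 0.027, 0.056, 0.004] maxrot 0.4
bed [0.01692688 0.02985903 0.00360718] F [ 7.68438973 -1.14628899 16.94069103]
```

```bash
python3 -m jog '[[0,0,-0.001,0,0,0,1],[0,0.001,-0.0003,0,0,0,1],[0,0.001,0,0,0,0,1],[0,0,0,0,0,0,1]]'; python3 - <<'E'
from h import *
T=cur();  print("bed",B.T@(T[:3,3]-O),"F",B.T@get_obs()["wrist_force"])
E
```

```text
clock: 15.75
tcp_pos: [0.6249, 0.0639, 0.0606]
tool_rot: [0.025, 0.966, -0.257, -0.005]
wrist_force: [-0.2, 1.1, 8.6]
grip_width: 0.0323
grasp_force: 60.7
bed [0.01480797 0.02958713 0.00369382] F [ 3.36683514 -0.29730261  8.04024811]
```

```bash
python3 -m jog '[[0,0.001,0,0,0,0,1],[0,0.001,0,0,0,0,1],[0,0,0,0,0,0,1]]'; python3 - <<'E'
from h import *
T=cur();  print("bed",B.T@(T[:3,3]-O),"F",B.T@get_obs()["wrist_force"],get_obs()["wrist_torque"])
E
```

```text
clock: 16.05
tcp_pos: [0.625, 0.0641, 0.0605]
tool_rot: [0.026, 0.966, -0.259, -0.005]
wrist_force: [-1.7, -3.6, 15.2]
grip_width: 0.0323
grasp_force: 61.1
bed [0.01456635 0.02958177 0.00367102] F [10.78036189 -1.52174191 11.32970766] [-1.74619332  0.52374422 -0.13165357]
```

```bash
python3 -m jog '[[0,0.0007,0,0,0,0,1],[0,0,0,0,0,0,1],[0,0,0,0,0,0,0.35],[0,0,0,0,0,0,0.35],[0,0,0,0,0,0,0.35],[0,0,-0.01,0,0,0,0.35],[0,0,-0.03,0,0,0,0.35],[0,0,-0.03,0,0,0,0.35],[0,0,0,0,0,0,0.35]]'; python3 - <<'E'
from h import *
T=cur();  print("bed",B.T@(T[:3,3]-O),"F",B.T@get_obs()["wrist_force"])
p=eyes.read_camera("scene"); t=eyes.read_camera("top")
a=cv2.resize(p["color"][:,:,::-1][170:260,230:330],None,fx=5,fy=5,interpolation=cv2.INTER_CUBIC)
b=cv2.resize(t["color"][:,:,::-1][130:230,280:340],None,fx=4.5,fy=4.5,interpolation=cv2.INTER_CUBIC)
for y in(.05,-.05): cv2.circle(a,tuple(((proj(p,W(-.006,y,.031))-[230,170])*5).astype(int).tolist()),3,(0,0,255),-1)
for s in(-1,1): print([((proj(p,W(x,s*.07,.012))-[230,170])*5).round() for x in(0,.034)])
cv2.imwrite("pics/p.png",np.hstack([a,b]))
E
```

```text
clock: 16.95
tcp_pos: [0.6272, 0.1059, 0.1223]
tool_rot: [0.024, 0.967, -0.254, -0.003]
wrist_force: [-0.8, 0.4, -0.8]
grip_width: 0.055
grasp_force: 0.0
bed [0.00931422 0.0295323  0.07815595] F [-0.74569643 -0.85978505 -0.54794818]
[array([392., 305.]), array([417., 251.])]
[array([181., 227.]), array([206., 175.])]
```

View pics/p.png

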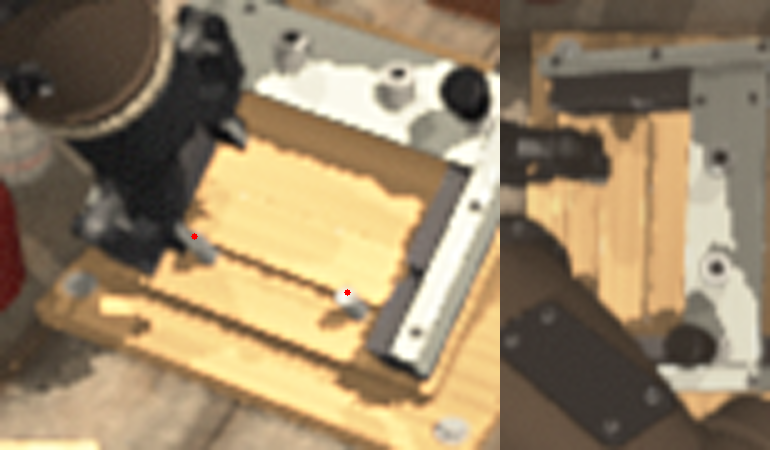

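The board's edge line runs (220,250) to (385,305) along both pins, and I can't rule out a small yaw. I'll nudge its other half with closed fingers.

```bash
python3 - <<'E'
from h import *
T=cur(); T1=row(T,W(.060,-.03,.05),BEDG,4); row(T1,W(.060,-.03,.006),BEDG,4)
E
```

```text
4 x [0.0147, -0.0122, 0.0059, 0.011, 0.011, 0.005] maxrot 0.1
4 x [0.0, -0.0, 0.011, 0.0, -0.0, 0.0] maxrot 0.0
```

```bash
python3 -m jog '[[0.0122,-0.0115,0.005,0.01,0.01,0.005,1],[0.0122,-0.0115,0.005,0.01,0.01,0.005,1],[0.0122,-0.0115,0.006,0.01,0.01,0.005,1],[0.0122,-0.0115,0.006,0.01,0.01,0.005,1],[0,0,0.01,0,0,0,1],[0,0,0.012,0,0,0,1],[0,0,0.01,0,0,0,1],[0,0,0.008,0,0,0,1],[0,0,0,0,0,0,1]]'; python3 - <<'E'
from h import *
T=cur();  print("bed",B.T@(T[:3,3]-O),"F",B.T@get_obs()["wrist_force"])
E
```

```text
clock: 17.95
tcp_pos: [0.5729, 0.032, 0.0862]
tool_rot: [0.027, 0.965, -0.259, -0.009]
wrist_force: [0.1, -0.0, 0.1]
grip_width: -0.0003
grasp_force: 0.0
bed [ 0.05767249 -0.02066729  0.00854737] F [0.07158692 0.14197673 0.06067914]
```

```bash
python3 -m jog '[[0,0.002,0.001,0,0,0,1],[0,0.002,0,0,0,0,1],[0,0.002,0,0,0,0,1],[0,0.002,0,0,0,0,1],[0,0,0,0,0,0,1]]';python3 - <<'E'
from h import *
T=cur();  print("bed",B.T@(T[:3,3]-O),"F",B.T@get_obs()["wrist_force"])
E
```

```text
clock: 18.45
tcp_pos: [0.5738, 0.04, 0.0829]
tool_rot: [0.026, 0.966, -0.259, -0.008]
wrist_force: [-0.0, -0.6, 0.9]
grip_width: -0.0004
grasp_force: 0.0
bed [ 0.04907307 -0.02022765  0.00969801] F [0.94753176 0.02337246 0.53388611]
```

```bash
python3 -m jog '[[0,0,0.003,0,0,0,1],[0,0.002,0.001,0,0,0,1],[0,0.002,0,0,0,0,1],[0,0.001,0,0,0,0,1],[0,0,0,0,0,0,1]]';python3 - <<'E'
from h import *
T=cur();  print("bed",B.T@(T[:3,3]-O),"F",B.T@get_obs()["wrist_force"])
E
```

```text
clock: 18.95
tcp_pos: [0.5738, 0.042, 0.0769]
tool_rot: [0.027, 0.966, -0.259, -0.008]
wrist_force: [-0.4, -0.3, 0.5]
grip_width: 0.0002
grasp_force: 0.0
bed [ 0.04432021 -0.02029149  0.00542165] F [ 0.51307915 -0.42185044  0.32723025]
```

```bash
python3 -m jog '[[0,0.0015,0,0,0,0,1],[0,0.0015,0,0,0,0,1],[0,0.0015,0,0,0,0,1],[0,0,0,0,0,0,1]]';python3 - <<'E'
from h import *
T=cur();  print("bed",B.T@(T[:3,3]-O),"F",B.T@get_obs()["wrist_force"])
E
```

```text
clock: 19.35
tcp_pos: [0.574, 0.0431, 0.0759]
tool_rot: [0.028, 0.965, -0.261, -0.008]
wrist_force: [-1.9, -6.0, 9.8]
grip_width: -0.0002
grasp_force: 5.7
bed [ 0.04284329 -0.02016756  0.00515636] F [10.19939404 -1.54846296  5.42148889]
```

```bash
python3 -m jog '[[0,-0.004,0,0,0,0,1],[0,0,-0.02,0,0,0,1],[0,0,-0.04,0,0,0,1],[0,0,-0.04,0,0,0,1],[0,0,-0.03,0,0,0,1],[0,0,0,0,0,0,1]]';python3 - <<'E'
from h import *
T=cur();  print("bed",B.T@(T[:3,3]-O))
T1=row(T,[.437,.268,.14],DOWN(106.6),10); row(T1,[.437,.268,.006],DOWN(106.6),6)
E
```

```text
clock: 19.95
tcp_pos: [0.5787, 0.1114, 0.1926]
tool_rot: [0.026, 0.966, -0.256, -0.005]
wrist_force: [-0.1, 0.0, 1.0]
grip_width: -0.0001
grasp_force: 0.0
bed [ 0.04193356 -0.01914879  0.14050699]
10 x [0.0124, 0.0181, 0.0004, -0.491, -0.081, -0.32] maxrot 3.5
6 x [0.0, 0.0, 0.0223, 0.0, 0.0, 0.0] maxrot 0.0
```

```bash
python3 -m jog '[[0.0124,0.0181,0.0004,-0.491,-0.081,-0.32,1],[0.0124,0.0181,0.0004,-0.491,-0.081,-0.32,1],[0.0124,0.0181,0.0004,-0.491,-0.081,-0.32,0.5],[0.0124,0.0181,0.0004,-0.491,-0.081,-0.32,0.2],[0.0124,0.0181,0.0004,-0.491,-0.081,-0.32,0.2],[0.0124,0.0181,0.0004,-0.491,-0.081,-0.32,0.2],[0.0124,0.0181,0.0004,-0.491,-0.081,-0.32,0.2],[0.0124,0.0181,0.0004,-0.491,-0.081,-0.32,0.2],[0.0124,0.0181,0.0004,-0.491,-0.081,-0.32,0.2],[0.0124,0.0181,0.0004,-0.491,-0.081,-0.32,0.2]]';python3 - <<'E'
from h import *
T=cur();  row(T,[.437,.268,.006],DOWN(106.6),6)
for n in("scene",):
    p=eyes.read_camera(n); print([d for d in eyes.boxes_of("block_mid",p)[:1]], [(np.round(B.T@(np.array(d["point"])-O),3),d["p"]) for d in eyes.boxes_of("board_mid",p)[:2]])
E
```

```text
clock: 20.95
tcp_pos: [0.4355, 0.2636, 0.1358]
tool_rot: [-0.143, 0.99, -0.001, -0.003]
wrist_force: [-0.7, 0.9, -0.1]
grip_width: 0.0683
grasp_force: 0.0
6 x [-0.0005, 0.0006, 0.0216, -0.002, -0.011, -0.004] maxrot 0.1
[{'point': [0.4399, 0.2773, 0.0252], 'p': 0.79}] [(array([0.006, 0.03 , 0.012]), 0.5)]
```

```bash
python3 -m jog '[[-0.0005,0.001,0.0215,0,-0.01,0,0.2],[-0.0005,0.001,0.0215,0,-0.01,0,0.2],[-0.0005,0.001,0.0215,0,-0.01,0,0.2],[-0.0005,0.001,0.0215,0,-0.01,0,0.2],[-0.0005,0.001,0.0215,0,-0.01,0,0.2],[0,0,0.02,0,0,0,0.2],[0,0,0,0,0,0,0.2]]'
```

```text
clock: 21.8
tcp_pos: [0.4368, 0.2668, 0.0066]
tool_rot: [-0.142, 0.99, -0.004, -0.002]
wrist_force: [0.1, -1.1, 0.3]
grip_width: 0.0685
grasp_force: 0.0
```

```bash
python3 -m jog '[[0,0,0,0,0,0,0.5],[0,0,0,0,0,0,0.8],[0,0,0,0,0,0,1],[0,0,0,0,0,0,1],[0,0,0,0,0,0,1],[0,0,0,0,0,0,1]]'; python3 - <<'E'
from h import *
T=cur(); a=np.radians(16.6); d=np.array([np.cos(a),np.sin(a),0]); print(d@(T[:3,3]-[.4374,.2665,0]), d@(T[:3,3]-[.4399,.2773,0]), T[:3,0])
E
```

```text
clock: 22.4
tcp_pos: [0.438, 0.269, 0.0103]
tool_rot: [-0.143, 0.99, -0.002, 0.001]
wrist_force: [-1.9, -0.6, 6.2]
grip_width: 0.0324
grasp_force: 60.2
0.0012651376320279002 -0.004216103172108643 [-0.95937881 -0.28211912 -0.00104568]
```

```bash
python3 -m jog '[[0,0,-0.02,0,0,0,1],[0,0,-0.04,0,0,0,1],[0,0,-0.045,0,0,0,1],[0,0,-0.045,0,0,0,1],[0,0,-0.045,0,0,0,1],[0,0,0,0,0,0,1]]'; python3 - <<'E'
from h import *
T=cur(); T1=row(T,W(.021,.0,.14),BEDG,10); print(T1[:3,3])
E
```

```text
clock: 23.0
tcp_pos: [0.4391, 0.2719, 0.2104]
tool_rot: [-0.143, 0.99, 0.0, 0.004]
wrist_force: [0.4, 1.1, -0.3]
grip_width: 0.0322
grasp_force: 59.7
10 x [-0.014, -0.0155, 0.0066, 0.495, 0.093, 0.316] maxrot 3.6
[0.59881209 0.1282371  0.18174356]
```

```bash
python3 -m jog '[[-0.014,-0.0155,0.0066,0.495,0.093,0.316,1],[-0.014,-0.0155,0.0066,0.495,0.093,0.316,1],[-0.014,-0.0155,0.0066,0.495,0.093,0.316,1],[-0.014,-0.0155,0.0066,0.495,0.093,0.316,1],[-0.014,-0.0155,0.0066,0.495,0.093,0.316,1],[-0.014,-0.0155,0.0066,0.495,0.093,0.316,1],[-0.014,-0.0155,0.0066,0.495,0.093,0.316,1],[-0.014,-0.0155,0.0066,0.495,0.093,0.316,1],[-0.014,-0.0155,0.0066,0.495,0.093,0.316,1],[-0.014,-0.0155,0.0066,0.495,0.093,0.316,1]]' >/dev/null; python3 -m jog '[[0,0,0,0,0,0,1],[0,0,0,0,0,0,1]]'; python3 - <<'E'
from h import *
T=cur(); print("bed",B.T@(T[:3,3]-O)); T1=row(T,W(.021,.0,.05),BEDG,4); 
E
```

```text
clock: 24.2
tcp_pos: [0.5958, 0.1258, 0.174]
tool_rot: [0.025, 0.965, -0.261, -0.011]
wrist_force: [-0.5, 0.4, -0.4]
grip_width: 0.0323
grasp_force: 59.7
bed [ 0.01939699 -0.0028783   0.13198082]
4 x [-0.0008, -0.0003, 0.0205, -0.01, -0.019, 0.011] maxrot 0.1
```

```bash
python3 -m jog '[[-0.0008,-0.0005,0.02,-0.01,-0.02,0.01,1],[-0.0008,-0.0005,0.02,-0.01,-0.02,0.01,1],[-0.0008,-0.0005,0.02,-0.01,-0.02,0.01,1],[-0.0008,-0.0005,0.02,-0.01,-0.02,0.01,1],[0,0,0.01,0,0,0,1],[0,0,0.005,0,0,0,1],[0,0,0,0,0,0,1],[0,0,0,0,0,0,1]]'; python3 - <<'E'
from h import *
T=cur(); print("bed",B.T@(T[:3,3]-O),"F",B.T@get_obs()["wrist_force"]); T1=row(T,W(.021,.0,.026),BEDG,1); 
E
```

```text
clock: 25.0
tcp_pos: [0.5966, 0.077, 0.0939]
tool_rot: [0.026, 0.966, -0.259, -0.006]
wrist_force: [0.4, -0.1, -0.8]
grip_width: 0.032
grasp_force: 59.7
bed [0.0215227  0.00054762 0.03826426] F [-0.3598127  0.4020145 -0.7341349]
1 x [0.0006, 0.0005, 0.0123, 0.003, 0.021, -0.001] maxrot 0.1
```

```bash
python3 -m jog '[[0,0,0.006,0,0,0,1],[0,0,0.006,0,0,0,1],[0,0,0.002,0,0.01,0,1],[0,0,0.001,0,0,0,1],[0,0,0,0,0,0,1]]'; python3 - <<'E'
from h import *
T=cur(); print("bed",B.T@(T[:3,3]-O),"F",B.T@get_obs()["wrist_force"])
E
```

```text
clock: 25.5
tcp_pos: [0.596, 0.0691, 0.0814]
tool_rot: [0.026, 0.965, -0.259, -0.007]
wrist_force: [-2.1, 2.8, 11.1]
grip_width: 0.0325
grasp_force: 60.9
bed [0.02209528 0.00036087 0.02348607] F [ 3.21272098 -2.26805003 10.98006145]
```

```bash
python3 -m jog '[[0,0.0015,-0.0007,0,0,0,1],[0,0.0015,0,0,0,0,1],[0,0.0015,0,0,0,0,1],[0,0.0015,0,0,0,0,1],[0,0.001,0,0,0,0,1],[0,0,0,0,0,0,1]]'; python3 - <<'E'
from h import *
T=cur(); print("bed",B.T@(T[:3,3]-O),"F",B.T@get_obs()["wrist_force"])
E
```

```text
clock: 26.1
tcp_pos: [0.5968, 0.0747, 0.0781]
tool_rot: [0.027, 0.965, -0.26, -0.006]
wrist_force: [0.5, 1.0, 7.9]
grip_width: 0.0326
grasp_force: 60.5
bed [0.01558074 0.00094029 0.02349303] F [3.06108651 0.42305857 7.35779689]
```

```bash
python3 -m jog '[[0,0.001,0,0,0,0,1],[0,0.001,0,0,0,0,1],[0,0.001,0,0,0,0,1],[0,0,0,0,0,0,1]]'; python3 - <<'E'
from h import *
T=cur(); print("bed",B.T@(T[:3,3]-O),"F",B.T@get_obs()["wrist_force"])
E
```

```text
clock: 26.5
tcp_pos: [0.5969, 0.0754, 0.0777]
tool_rot: [0.027, 0.965, -0.261, -0.006]
wrist_force: [-2.3, -3.6, 14.7]
grip_width: 0.0322
grasp_force: 61.0
bed [0.01478936 0.00099835 0.02346882] F [10.63330238 -2.07918725 10.88804474]
```

```bash
python3 -m jog '[[0,0.0007,0,0,0,0,1],[0,0,0,0,0,0,1],[0,0,0,0,0,0,0.35],[0,0,0,0,0,0,0.35],[0,0,0,0,0,0,0.35],[0,0,-0.015,0,0,0,0.35],[0,0,-0.04,0,0,0,0.35],[0,0,-0.05,0,0,0,0.35],[0,0,-0.05,0,0,0,0.35],[0,0,0,0,0,0,0.35]]'; python3 - <<'E'
from h import *
T=cur();  print("bed",B.T@(T[:3,3]-O))
p=eyes.read_camera("scene"); x0,y0=230,150
im=cv2.resize(p["color"][:,:,::-1][y0:y0+100,x0:x0+120],None,fx=6,fy=6,interpolation=cv2.INTER_CUBIC)
q=np.array([(proj(p,W(x,y,.034))-[x0,y0])*6 for x,y in((0,.07),(.034,.07),(.034,-.07),(0,-.07))]).astype(np.int32)
cv2.polylines(im,[q],True,(0,0,255)); cv2.imwrite("pics/q.png",im)
k=W(.112,-.086,.083)-[0,0,.019]; T1=row(T,[k[0],k[1],.24],DOWN(-3.1),16); row(T1,k,DOWN(-3.1),4)
E
```

```text
clock: 27.5
tcp_pos: [0.6016, 0.1627, 0.2161]
tool_rot: [0.025, 0.967, -0.255, -0.003]
wrist_force: [0.9, 0.7, -0.6]
grip_width: 0.0557
grasp_force: 0.0
bed [0.00822416 0.00086272 0.18709072]
16 x [-0.0023, -0.0114, 0.0018, -0.237, 0.245, 0.916] maxrot 5.9
4 x [0.0, 0.0, 0.0203, 0.0, 0.0, -0.0] maxrot 0.0
```

View pics/q.png

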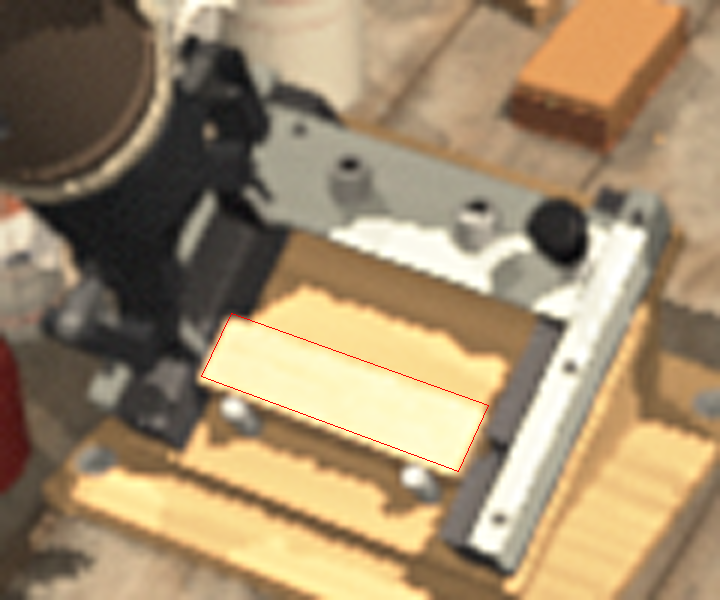

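The block's top sits exactly on the predicted home outline (202,377)-(488,405), with both pins touching. Going back to the knob.

```bash
python3 -m jog '[[-0.0023,-0.0114,0.0005,-0.237,0.245,0.916,0],[-0.0023,-0.0114,0.0005,-0.237,0.245,0.916,0],[-0.0023,-0.0114,0.0018,-0.237,0.245,0.916,0],[-0.0023,-0.0114,0.0018,-0.237,0.245,0.916,0],[-0.0023,-0.0114,0.0018,-0.237,0.245,0.916,0],[-0.0023,-0.0114,0.0018,-0.237,0.245,0.916,0],[-0.0023,-0.0114,0.0018,-0.237,0.245,0.916,0],[-0.0023,-0.0114,0.0018,-0.237,0.245,0.916,0]]' >/dev/null; python3 -m jog '[[-0.0023,-0.0114,0.0018,-0.237,0.245,0.916,0],[-0.0023,-0.0114,0.0018,-0.237,0.245,0.916,0],[-0.0023,-0.0114,0.0018,-0.237,0.245,0.916,0],[-0.0023,-0.0114,0.0018,-0.237,0.245,0.916,0],[-0.0023,-0.0114,0.0018,-0.237,0.245,0.916,0],[-0.0023,-0.0114,0.0018,-0.237,0.245,0.916,0],[-0.0023,-0.0114,0.0018,-0.237,0.245,0.916,0],[-0.0023,-0.0114,0.0018,-0.237,0.245,0.916,0],[0,0,0,0,0,0,0],[0,0,0,0,0,0,0]]'; python3 - <<'E'
from h import *
T=cur(); k=W(.1145,-.0854,.084)-[0,0,.019]; T1=row(T,[k[0],k[1],.22],DOWN(-3.1),2); row(T1,k,DOWN(-3.1),4); print(k)
E
```

```text
clock: 29.35
tcp_pos: [0.5054, 0.0204, 0.2377]
tool_rot: [0.727, 0.687, -0.006, 0.001]
wrist_force: [0.6, 0.2, 0.3]
grip_width: 0.0855
grasp_force: 0.0
2 x [0.002, 0.0011, 0.0088, -0.038, 0.049, -0.014] maxrot 0.4
4 x [0.0, 0.0, 0.0148, 0.0, 0.0, -0.0] maxrot 0.0
[0.50762361 0.02405928 0.16099613]
```

```bash
python3 -m jog '[[0.002,0.001,0.0088,-0.038,0.049,0,0],[0.002,0.001,0.0088,-0.038,0.049,0,0],[0,0,0.015,0,0,0,0],[0,0,0.015,0,0,0,0],[0,0,0.015,0,0,0,0],[0,0,0.014,0,0,0,0],[0,0,0,0,0,0,0]]'; python3 - <<'E'
from h import *
T=cur(); k=W(.1145,-.0854,.084)-[0,0,.019]; row(T,k,DOWN(-3.1),1)
E
```

```text
clock: 30.05
tcp_pos: [0.5064, 0.0248, 0.1584]
tool_rot: [0.727, 0.687, -0.001, -0.002]
wrist_force: [-0.2, 0.1, -0.1]
grip_width: 0.0855
grasp_force: 0.0
1 x [-0.0007, 0.0012, -0.0026, -0.037, -0.007, -0.029] maxrot 0.3
```

```bash
python3 -m jog '[[0,0.001,-0.001,-0.03,0,-0.03,0.5],[0,0,0,0,0,0,0.6],[0,0,0,0,0,0,0.8],[0,0,0,0,0,0,1],[0,0,0,0,0,0,1],[0,0,0,0,0,0,1],[0,0,0,0,0,0,1]]'; python3 - <<'E'
from h import *
T=cur(); print("grasp pt in bed", B.T@(T[:3,3]-.019*T[:3,2]-O), "F bed",B.T@get_obs()["wrist_force"])
E
```

```text
clock: 30.75
tcp_pos: [0.5082, 0.0248, 0.1628]
tool_rot: [0.726, 0.687, 0.001, 0.001]
wrist_force: [-5.2, -0.2, 8.4]
grip_width: 0.026
grasp_force: 58.4
grasp pt in bed [ 0.11476033 -0.08494905  0.08587524] F bed [ 4.65671205 -5.14499509  7.04058757]
```

```bash
python3 -m jog '[[0.0008,-0.0005,-0.0013,0,0,0,1],[0.0087,0,0.005,0,0,0,1],[0.0087,0,0.005,0,0,0,1],[0.0087,0,0.005,0,0,0,1],[0.0087,0,0.005,0,0,0,1],[0.0087,0,0.005,0,0,0,1],[0.0087,0,0.005,0,0,0,1],[0.0087,0,0.005,0,0,0,1],[0.0087,0,0.005,0,0,0,1],[0.006,0,0.0035,0,0,0,1]]'; python3 - <<'E'
from h import *
T=cur(); print("grasp pt in bed", B.T@(T[:3,3]-.019*T[:3,2]-O), "F bed",B.T@get_obs()["wrist_force"])
E
```

```text
clock: 31.75
tcp_pos: [0.5127, 0.1001, 0.1194]
tool_rot: [0.727, 0.687, 0.001, 0.002]
wrist_force: [-0.1, -5.2, -1.8]
grip_width: 0.0259
grasp_force: 59.9
grasp pt in bed [ 0.02772969 -0.08451649  0.08612222] F bed [ 3.61968952  0.23096807 -4.14812698]
```

```bash
python3 -m jog '[[0.003,0,0.0017,0,0,0,1],[0.003,0,0.0017,0,0,0,1],[0.002,0,0.0012,0,0,0,1],[0.001,0,0.0006,0,0,0,1],[0,0,0,0,0,0,1]]'; python3 - <<'E'
from h import *
T=cur(); print("grasp pt in bed", B.T@(T[:3,3]-.019*T[:3,2]-O), "F bed",B.T@get_obs()["wrist_force"])
E
```

```text
clock: 32.25
tcp_pos: [0.5131, 0.1065, 0.1143]
tool_rot: [0.727, 0.686, -0.0, 0.002]
wrist_force: [0.4, -11.1, -1.3]
grip_width: 0.0263
grasp_force: 60.0
grasp pt in bed [ 0.01954285 -0.0844542   0.08495952] F bed [ 8.93045091  0.98611285 -6.62120082]
```

```bash
python3 -m jog '[[0.0005,0,0.0003,0,0,0,1],[-0.001,0,0.0017,0,0,0,1],[-0.001,0,0.0017,0,0,0,1],[-0.001,0,0.0017,0,0,0,1],[0,0,0,0,0,0,1]]'; python3 - <<'E'
from h import *
T=cur(); print("grasp pt in bed", B.T@(T[:3,3]-.019*T[:3,2]-O), "F bed",B.T@get_obs()["wrist_force"])
E
```

```text
clock: 32.75
tcp_pos: [0.5131, 0.1044, 0.11]
tool_rot: [0.727, 0.686, 0.0, 0.002]
wrist_force: [-2.8, -12.1, 11.0]
grip_width: 0.0263
grasp_force: 61.0
grasp pt in bed [ 0.01920604 -0.08436054  0.08010808] F bed [16.05971094 -2.17365607  3.40574562]
```

```bash
python3 -m jog '[[0,0,0,0,0,0,0.5],[0,0,0,0,0,0,0],[0,0,0,0,0,0,0],[0,0,-0.01,0,0,0,0],[0,0,-0.04,0,0,0,0],[0,0,-0.04,0,0,0,0],[0,0,-0.03,0,0,0,0],[-0.03,-0.04,0,0,0,0,0],[-0.03,-0.04,0,0,0,0,0],[0,-0.04,0,0,0,0,0]]'; python3 - <<'E'
from h import *
for n in("scene","top"):
    p=eyes.read_camera(n)
    for q in("knob","bush_plate","block_mid"): print(n,q,[(np.round(B.T@(np.array(d["point"])-O),3),round(d["p"],2)) for d in eyes.boxes_of(q,p)[:2]])
    u=proj(p,W(.017,-.086,.0875)); im=p["color"].max(2); a,b=u.round().astype(int); 
    m=(im[b-12:b+13,a-12:a+13]<60); ys,xs=np.nonzero(m); print("dark centroid",xs.mean()+a-12,ys.mean()+b-12,"pred pin down",u,"pin on rail",proj(p,W(.017,-.086,.0935)))
E
```

```text
clock: 33.75
tcp_pos: [0.3879, 0.0512, 0.2291]
tool_rot: [0.728, 0.686, 0.001, 0.001]
wrist_force: [-0.1, 1.0, 1.1]
grip_width: 0.0853
grasp_force: 0.0
scene knob [(array([ 0.011, -0.088,  0.083]), 0.58)]
scene bush_plate [(array([ 0.012, -0.003,  0.052]), 0.69)]
scene block_mid []
dark centroid 309.27941176470586 219.9558823529412 pred pin down [308.96643189 218.41213368] pin on rail [308.3820462  217.65867531]
top knob []
top bush_plate [(array([ 0.019, -0.007,  0.051]), 0.84), (array([0.078, 0.005, 0.022]), 0.22)]
top block_mid []
dark centroid 298.0 207.75 pred pin down [293.11466964 206.90143533] pin on rail [291.98968064 206.77532725]
```

```bash
python3 - <<'E'
from h import *
p=eyes.read_camera("scene"); A=cv2.imread("pics/scene0.png"); C=p["color"][:,:,::-1]
for im in(A,C):
    m=im[207:233,296:324].max(2)<60; ys,xs=np.nonzero(m); print(xs.mean(),ys.mean(),m.sum())
t=A[150:232,240:345]; r=cv2.matchTemplate(C[145:237,235:350],A[209:230,298:320],cv2.TM_CCOEFF_NORMED); print(cv2.minMaxLoc(r)[1:4:2],"expect",(63,64))
E
```

```text
12.957142857142857 13.414285714285715 70
13.073529411764707 13.191176470588236 68
(0.9621528387069702, (63, 64)) expect (63, 64)
```

The knob is back at exactly its starting pixel position, so the plate is shut and locked. Handing in.

```bash
python3 -c "
from plant import workorder
print(workorder.sign_off())"
```

```text
the job is handed in; nothing more can be done
None
```

I handed in the job at about 34 s with the board and block home against the stop pins and the plate shut; the knob is back at its starting position in the camera image, so the plunger looks locked, but the hand-in returned no verdict.

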